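Seat the narrow case in the clamp jig and close the clamp

TASK

Lay the narrow metal case lengthwise in the nest of the clamp jig and press it down until you feel it bottom out on its rests: the stiff pad in the nest holds it a little proud at first. Only then swing the hinged clamp over it, fully shut, and leave the case sitting fully home under the closed clamp.

Things in the scene. Friction and masses are not known exactly. Their poses are not given: they have to be found in the camera images.
- case_center (a point): centre (half-way up) of the loose narrow bare-aluminium case, 92 (its x) x 38 (y) x 31 mm high, 0.13 kg, flat on the bench. Two unwanted aluminium cases as high lie near: one broader (112 x 62), one square (52 x 52). Home in the nest, its centre is 15.5 mm above nest; a rubber-topped pad there first holds it 6 to 10 mm proud, sinks at about 5 N (10 N if fast), stays down; then it stops hard.
- nest (a point): middle of the nest of the fixed steel jig (base 250 x 100 mm), at the rests' top, 35 mm above the bench. x: along the nest to the clamp hinge, away from the robot; z up. Flared guides at both ends and by the corners, up to 20 mm above this point, leave 4 mm round the case at rest level, 12 mm at their tops. Sides are open for fingers from x = -33 to 33 mm down to the base plate, 17 mm below this point.
- clamp_handle (a point): middle of the steel crossbar (60 mm long along the nest's y, 12 mm thick) at the free end of the clamp arm, a flat bar 24 mm wide, 8 mm thick, centred on the line from crossbar to hinge, 135 mm long. Hinge line: parallel to the nest's y, 95 mm along x and 47 mm above nest. Shut, the arm is level, its top 51 mm above nest, a rubber foot under it over the case's middle.
- clamp (a joint): angle of the clamp arm in rad: 0 shut (level over the nest), 1.57 upright, more leans away from the robot. Starts wide open, 1.75 to 2.05. The hinge is stiff: the arm stays where it is left; it takes 1 to 4 N to push at 100 mm from the hinge, from behind (the side away from the robot), then down from above.
There are look-alikes about, which are no part of the job. What is shaped like the part that bears case_center but purple is not meant.

How it is judged:
By the outcome, as a careful person would: the job done as asked, in the order asked, and still so for the second after the job is handed in, with the robot touching nothing.
It also fails if it takes over 56 s, if anything falls off the work surface, if the arm or the gripper's body presses on something with over 40 N, if the wrist force passes 120 N, or if a joint passes its speed limit or range.

ROBOT

A 7-joint arm with a two-finger parallel gripper is mounted at the origin on the work surface. World frame = base frame: x ahead of the robot, y to its left, z up, the work surface at z = 0. Lengths are in m, angles in rad, forces in N, time in s.
With the tool pointing down it reaches from about 0.425 to 0.875 m from the base axis. Payload 9.9 kg.
Tool frame: the origin (TCP) lies midway between the tips of the shut fingers; the grasp point (between the pads) lies 19 mm behind it; y points along the fingers, z is the direction in which the jaws open and shut, and the axes are right-handed (so a half turn about y gives the same grasp; the last joint's range is limited). The gripper opens to 85 mm and grips with 20 to 120 N. Pads are 22 mm wide; open, the fingers measure 114 mm over their backs; the gripper's body (76 mm by 85 mm) begins 54 mm behind the grasp point. The pads swing forward as they close: fully open they stand 13 mm farther back than shut.
Start: joints at [-1.374, 0.576, 0.025, 1.437, -0.015, 1.129, -0.057], TCP at [0.187, 0.649, 0.195] pointing down, gripper open.
Joint ranges: [-2.76, 2.76], [-0.34, 2.15], [-1.52, 1.57], [0.19, 2.46], [-1.09, 4.23], [0.17, 1.99], [-2.82, 2.82]. Speed limits (rad/s): [2.22, 2.22, 3.01, 3.01, 3.14, 3.14, 3.14].

INTERFACE

Orientations are given as [roll, pitch, yaw] about the fixed x, y, z axes, in that order (R = Rz(yaw) Ry(pitch) Rx(roll)).
In Python, from station import arm, vision gives the robot as it stands.
- The arm moves only by the tool servo_tool, never from a script. Its argument "steps" is a list of rows, each an object of numbers: "dx", "dy", "dz": the shift along the tool's x, y, z in m; "wx", "wy", "wz": the turn, a rotation vector about the tool's x, y, z in degrees. A call has 1 to 20 rows; each row shifts and turns the pose as measured when the row begins, along the tool's axes as they then stand; what a row does not reach is not made up. A row lasts 1/8 s, in which the tool goes at most 62.5 mm and 10.7 degrees, less where a joint would pass 70% of its speed; a pose out of reach is approached as far as the arm can. A call with a gripper value outside its range is refused whole. "claw" is the closure, from 0 (fully open) to 1 (shut), set as the call begins (left out, the last holds). The fingers move at their own pace and stop on an object; the grip force is fixed at half the most. Time passes only in rows, so rows that do not move let the fingers close. It gives the time, the measured TCP pose, the force and the opening at its end, in the units of the state.
- arm.read_state(): the state, without advancing time (a new reading comes with each control period).
- vision.capture(name): name is "side" or "top" or "wrist"; returns the picture (400x640x3 uint8, red, green, blue); there is no depth.
- vision.camera_params(name): a dict with "camera_matrix" (3x3 intrinsics, pixels), "k1" (the pictures are not rectified: a ray, as slopes to the right and down, at radius r is drawn at 1 + k1 r^2 times it, then the intrinsics apply), "position" and "rotation" of the camera in the world; the wrist camera has in their place "hand_eye" (4x4, takes a point from camera to tool coordinates, whose origin is the TCP and whose axes are the tool frame's). Camera axes: x right, y up, looking along -z (the intrinsics and any distortion apply to the point x, -y, -z); pixel columns grow to the right and rows downward; lengths in m; the calibration is good to about 2 mm. A picture is of the moment at which its call begins: read the wrist's pose just before it. camera_params takes no time and is no camera call.
- arm.close_job(): hands the job in, once; it reports no verdict.
The state is a dict: "t": time; "q": joint angles; "qvel": joint speeds; "joint_efforts": joint torques, N m; "position": TCP position; "tool_rot": TCP orientation; "contact_force": force on the tool from outside, world axes, zero at the start; "wrist_torque": the same for the moment, N m; "finger_gap": opening from 0.0 (shut) to 1.0 (fully open).
Only numpy, scipy, OpenCV 4.12 (cv2) and the standard library are available. Lean on these libraries where they do the work, as an engineer would, in place of code of your own. Each camera call takes 0.05 s, during which the arm holds its last target.

## Working session

There is one attempt and no reset: what is moved stays moved. The work goes in short steps, Python scripts to look and compute and a tool call to move; the robot and the scene stay as the last step left them, time stands still between calls to the robot, and variables do not carry over. Pictures are saved under pics/ and viewed, and the job is handed in when it is done.

Besides the shell and the picture viewer there is one more tool, called after ">>>" as name(argument=value, ...) on one line, values as JSON. servo_tool: Moves the arm, as the interface text tells. Its arguments: {"type":"object","properties":{"steps":{"type":"array"},"claw":{"type":"number"}},"required":["steps"]}

```bash
mkdir -p pics; ls; python3 - <<'E'
from station import arm, vision
import cv2
s=arm.read_state()
print({k:(v if isinstance(v,(int,float)) else [round(float(x),4) for x in __import__('numpy').ravel(v)]) for k,v in s.items()})
for n in ["side","top","wrist"]:
    im=vision.capture(n); cv2.imwrite(f"pics/{n}0.png",im[:,:,::-1]); print(n,vision.camera_params(n))
E
```

```text
pics
{'t': 0.0, 'q': [-1.3738, 0.5765, 0.0248, 1.4379, -0.015, 1.129, -0.0565], 'qvel': [-0.0004, -0.0002, 0.0009, 0.0006, 0.0004, 0.0012, 0.002], 'joint_efforts': [-0.0008, -76.5765, 2.2501, -28.5976, 0.0152, 0.0125, 0.0], 'position': [0.1869, 0.6481, 0.1939], 'tool_rot': [-1.5724, -0.0001, -0.2807], 'contact_force': [0.1176, -0.2808, 0.3849], 'wrist_torque': [0.0153, -0.0328, -0.045], 'finger_gap': 0.9965100851407738}
side {'camera_matrix': array([[480.21512206,   0.        , 315.91767562],
       [  0.        , 480.21512206, 193.3337126 ],
       [  0.        ,   0.        ,   1.        ]]), 'k1': -0.14260043077483678, 'position': array([ 0.36638387, -0.48234651,  0.87957868]), 'rotation': array([ 0.68754298, -0.01823208, -0.44657318])}
top {'camera_matrix': array([[428.22469002,   0.        , 319.72206278],
       [  0.        , 428.22469002, 195.67850578],
       [  0.        ,   0.        ,   1.        ]]), 'k1': -0.10812030409389901, 'position': array([0.50335198, 0.10684081, 1.04134811]), 'rotation': array([ 0.12549986, -0.02149617, -1.54312672])}
wrist {'camera_matrix': array([[327.72345343,   0.        , 320.21392143],
       [  0.        , 327.72345343, 198.98875511],
       [  0.        ,   0.        ,   1.        ]]), 'k1': 0.010652671095483363, 'hand_eye': array([[-3.33999692e-04, -9.48673948e-01, -3.16255639e-01,
        -8.09101717e-02],
       [-6.09950413e-05,  3.16255675e-01, -9.48673993e-01,
        -1.79669590e-01],
       [ 9.99999942e-01, -2.97566795e-04, -1.63493705e-04,
         1.14597477e-03],
       [ 0.00000000e+00,  0.00000000e+00,  0.00000000e+00,
         1.00000000e+00]])}
```

View pics/side0.png

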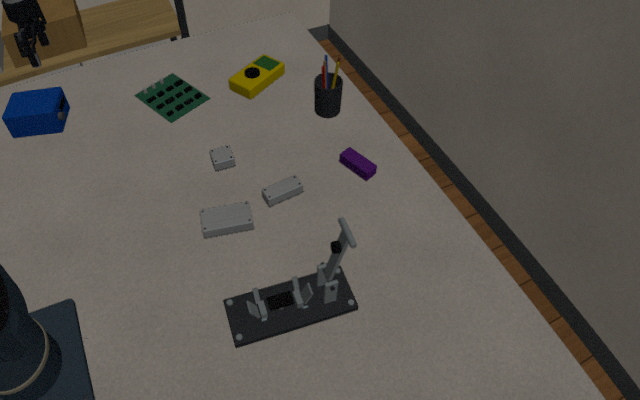

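View pics/top0.png

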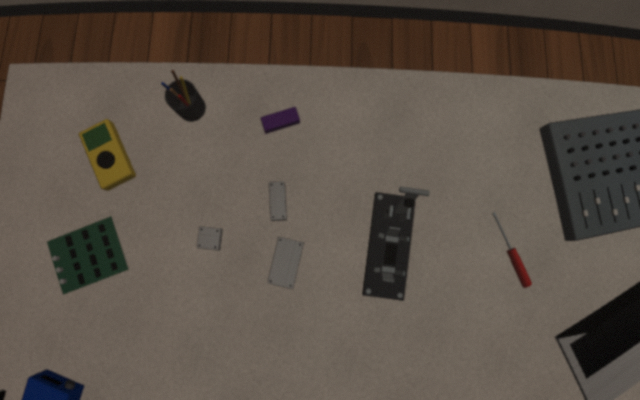

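View pics/wrist0.png

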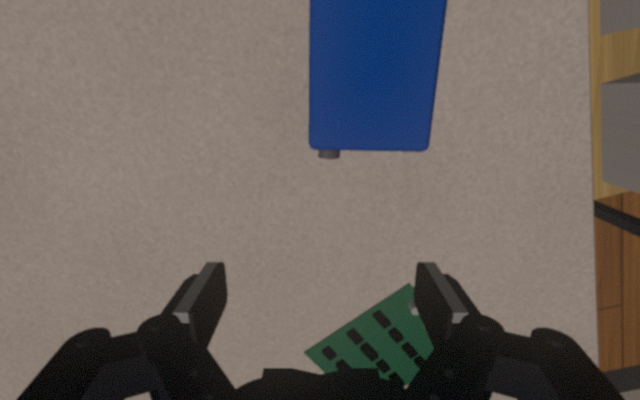

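```bash
cat > h.py <<'E'
import numpy as np, cv2
from scipy.spatial.transform import Rotation as Ro
from scipy.optimize import least_squares
from station import arm, vision
np.set_printoptions(precision=4,suppress=True)
F=np.diag([1,-1,-1.])
def RT(rpy): return Ro.from_euler('xyz',rpy).as_matrix()
def tool():
    s=arm.read_state(); T=np.eye(4); T[:3,:3]=RT(s['tool_rot']); T[:3,3]=s['position']; return T
def cam(n,T=None):
    p=vision.camera_params(n)
    if n=='wrist':
        C=(tool() if T is None else np.array(T))@p['hand_eye']
        R,c=C[:3,:3],C[:3,3]
    else: R,c=RT(p['rotation']),p['position']
    return dict(K=p['camera_matrix'],k=p['k1'],R=R@F,c=c)  # R: cv cam -> world
def proj(C,P):
    P=np.atleast_2d(P); 
    q=(P-C['c'])@C['R']; x=q[:,:2]/q[:,2:]; r2=(x**2).sum(1,keepdims=True); x=x*(1+C['k']*r2)
    return x@C['K'][:2,:2].T+C['K'][:2,2]
def ray(C,uv):
    uv=np.atleast_2d(np.float64(uv)); x=cv2.undistortPoints(uv[:,None],C['K'],np.array([C['k'],0,0,0.]))[:,0]
    d=np.c_[x,np.ones(len(x))]@C['R'].T; return d/np.linalg.norm(d,axis=1,keepdims=True)
def onz(C,uv,z):
    d=ray(C,uv); return C['c']+d*((z-C['c'][2])/d[:,2:])
def tri(obs):  # list of (C,uv)
    A=np.zeros((3,3));b=np.zeros(3);L=[]
    for C,uv in obs:
        d=ray(C,uv)[0];M=np.eye(3)-np.outer(d,d);A+=M;b+=M@C['c'];L.append((d,C['c']))
    P=np.linalg.solve(A,b); return P,max(np.linalg.norm((np.eye(3)-np.outer(d,d))@(P-c)) for d,c in L)
def crop(src,out,x0,y0,x1,y1,k):
    im=cv2.imread(src)[y0:y1,x0:x1]; cv2.imwrite(out,cv2.resize(im,None,fx=k,fy=k,interpolation=cv2.INTER_CUBIC))
def shot(n,out):
    T=tool(); im=vision.capture(n); cv2.imwrite(out,im[:,:,::-1]); np.save(out[:-4]+'.npy',T); return im
E
python3 - <<'E'
from h import *
crop('pics/side0.png','pics/s1.png',190,130,370,350,2.7) if 0 else crop('pics/side0.png','pics/s1.png',210,205,370,350,4)
crop('pics/top0.png','pics/t1.png',340,170,440,310,4)
crop('pics/side0.png','pics/s2.png',190,140,310,240,5)
crop('pics/top0.png','pics/t2.png',190,170,310,300,4)
E
```

```text
(no output)
```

View pics/s1.png

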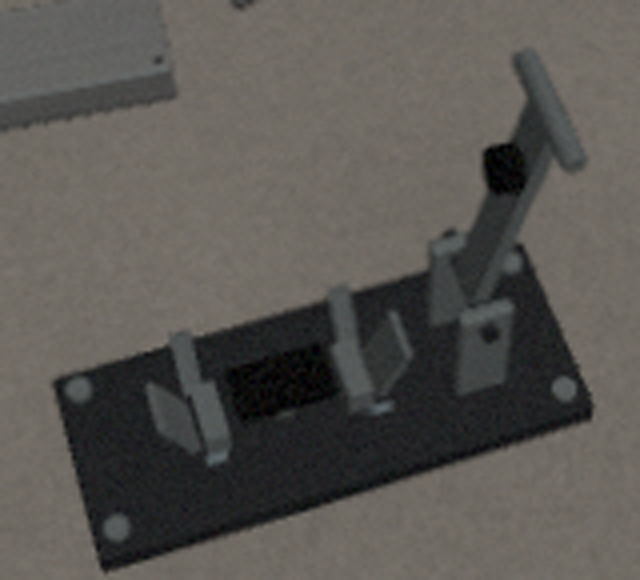

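View pics/t1.png

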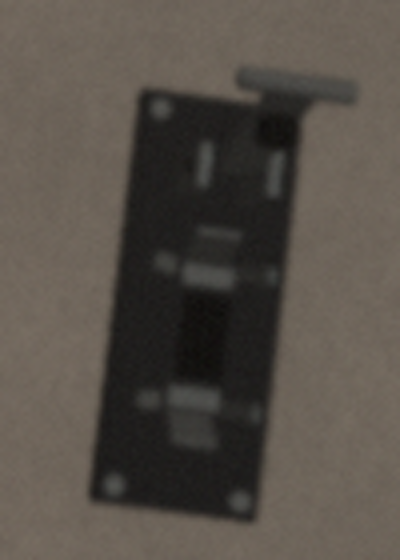

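View pics/s2.png

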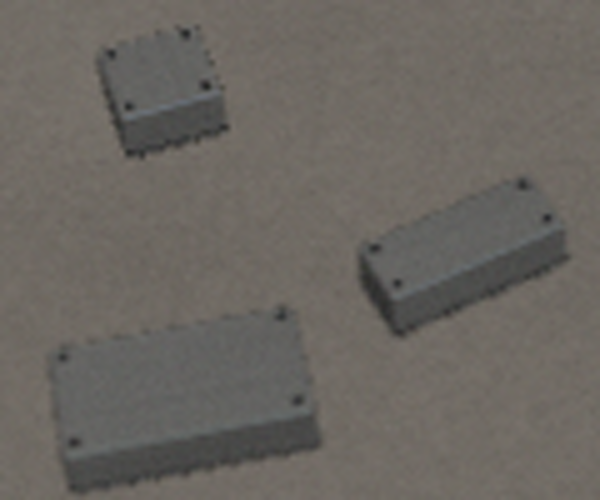

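View pics/t2.png

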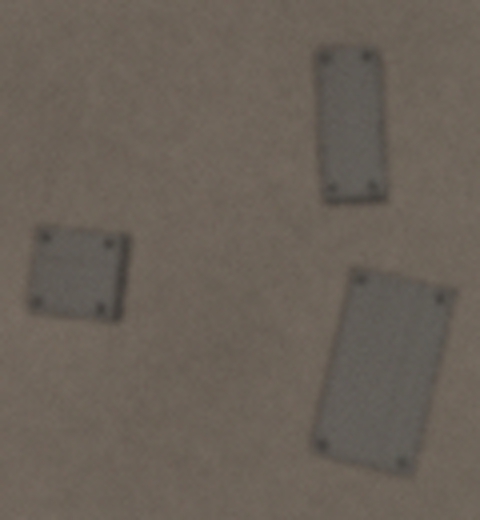

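```bash
cat > m1.py <<'E'
from h import *
S,T=cam('side'),cam('top')
def f(o,k): return lambda p: (np.array(o)+(np.array(p)+.5)/k-.5)
s2,t2,s1,t1=f((190,140),5),f((190,170),4),f((210,205),4),f((340,170),4)
def go(n,a,b):
    P,e=tri([(S,a),(T,b)]); print(n,P,'err %.4f'%e); return P
print('case'); 
A=[go('nl',s2((375,247)),t2((331,188))),go('nr',s2((397,283)),t2((373,186))),go('fl',s2((523,183)),t2((323,58))),go('fr',s2((547,217)),t2((368,56)))]
A=np.array(A);c=A.mean(0);d=A[2]+A[3]-A[0]-A[1];print(c,'yaw',np.degrees(np.arctan2(d[1],d[0])),np.linalg.norm(d)/2)
print('jig')
B=[go('nl',s1((77,389)),t1((114,485))),go('nr',s1((117,527)),t1((240,501))),go('fl',s1((511,262)),t1((160,108)))]
B=np.array(B);d=B[2]-B[0];print('yaw',np.degrees(np.arctan2(d[1],d[0])),np.linalg.norm(d),np.linalg.norm(B[1]-B[0]),'centre',(B[2]+B[1])/2)
H=[go('h+',s1((527,57)),t1((240,77))),go('h-',s1((573,160)),t1((354,92)))]
print(np.mean(H,0),np.linalg.norm(H[0]-H[1]))
print(onz(S,s1((563,389)),B[:,2].mean()))
E
python3 m1.py
```

```text
case
nl [0.5785 0.1987 0.0335] err 0.0005
nr [0.5799 0.1741 0.0343] err 0.0001
fl [0.656  0.2067 0.0329] err 0.0008
fr [0.6569 0.1798 0.0365] err 0.0002
[0.6178 0.1898 0.0343] yaw 5.058847862220002 0.07761894808904099
jig
nl [ 0.4103 -0.0316  0.0233] err 0.0001
nr [ 0.4027 -0.1068  0.0228] err 0.0006
fl [ 0.6355 -0.0562  0.0225] err 0.0010
yaw -6.235848394984698 0.22656735160260363 0.07558689616680955 centre [ 0.5191 -0.0815  0.0226]
h+ [ 0.6272 -0.0649  0.2153] err 0.0010
h- [ 0.6203 -0.121   0.2172] err 0.0000
[ 0.6238 -0.0929  0.2162] 0.05656126677249378
[[ 0.6267 -0.1315  0.0229]]
```

>>> servo_tool(steps=[{"wy":-7},{"wy":-7},{"wy":-7},{"dx":0.033,"dy":0.004,"dz":-0.041},{"dx":0.033,"dy":0.004,"dz":-0.041},{"dx":0.033,"dy":0.004,"dz":-0.041},{"dx":0.033,"dy":0.004,"dz":-0.041},{"dx":0.033,"dy":0.004,"dz":-0.041},{"dx":0.033,"dy":0.004,"dz":-0.041},{"dx":0.033,"dy":0.004,"dz":-0.041},{"dx":0.033,"dy":0.004,"dz":-0.041},{"dx":0.033,"dy":0.004,"dz":-0.041},{"dx":0.033,"dy":0.004,"dz":-0.041},{"dx":0.033,"dy":0.004,"dz":-0.041},{"dx":0.033,"dy":0.004,"dz":-0.041}], claw=0)

```text
invalid input
```

>>> servo_tool(steps=[{"dx":0,"dy":0,"dz":0,"wx":0,"wy":-7,"wz":0}])

```text
t: 0.28
position: [0.1868, 0.648, 0.1937]
tool_rot: [-1.573, -0.0, -0.156]
contact_force: [-0.2, 0.1, -0.8]
finger_gap: 1.001
```

>>> servo_tool(steps=[{"dx":0,"dy":0,"dz":0,"wx":0,"wy":-7,"wz":0},{"dx":0,"dy":0,"dz":0,"wx":0,"wy":-7,"wz":0},{"dx":0.033,"dy":0.004,"dz":-0.041,"wx":0,"wy":0,"wz":0},{"dx":0.033,"dy":0.004,"dz":-0.041,"wx":0,"wy":0,"wz":0},{"dx":0.033,"dy":0.004,"dz":-0.041,"wx":0,"wy":0,"wz":0},{"dx":0.033,"dy":0.004,"dz":-0.041,"wx":0,"wy":0,"wz":0},{"dx":0.033,"dy":0.004,"dz":-0.041,"wx":0,"wy":0,"wz":0},{"dx":0.033,"dy":0.004,"dz":-0.041,"wx":0,"wy":0,"wz":0},{"dx":0.033,"dy":0.004,"dz":-0.041,"wx":0,"wy":0,"wz":0},{"dx":0.033,"dy":0.004,"dz":-0.041,"wx":0,"wy":0,"wz":0},{"dx":0.033,"dy":0.004,"dz":-0.041,"wx":0,"wy":0,"wz":0},{"dx":0.033,"dy":0.004,"dz":-0.041,"wx":0,"wy":0,"wz":0},{"dx":0.033,"dy":0.004,"dz":-0.041,"wx":0,"wy":0,"wz":0},{"dx":0.033,"dy":0.004,"dz":-0.041,"wx":0,"wy":0,"wz":0}])

```text
t: 2.02
position: [0.6389, 0.1876, 0.1407]
tool_rot: [-1.574, 0.005, 0.108]
contact_force: [0.4, 0.5, 0.7]
finger_gap: 1.003
```

```bash
python3 - <<'E'
from h import *
print(tool()[:3,3]); shot('wrist','pics/w1.png')
E
```

```text
[0.6389 0.1876 0.1407]
```

View pics/w1.png

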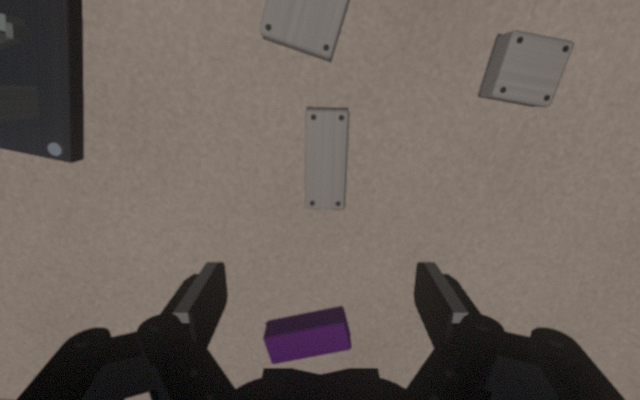

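```bash
python3 - <<'E'
from h import *
W=cam('wrist',np.load('pics/w1.npy'))
P=onz(W,[(314,117),(341,117),(312,203),(338,203)],0.031);print(P)
c=P.mean(0);d=P[2]+P[3]-P[0]-P[1];print(c,np.degrees(np.arctan2(d[1],d[0])),np.linalg.norm(d)/2)
S,T=cam('side'),cam('top')
s=lambda p:np.array((190,140))+(np.array(p)+.5)/5-.5
t=lambda p:np.array((190,170))+(np.array(p)+.5)/4-.5
for a,b,w in [((375,247),(331,188),(341,117)),((397,283),(373,186),(314,117)),((523,183),(323,58),(338,203)),((547,217),(368,56),(312,203))]:
    print(tri([(S,s(a)),(T,t(b)),(W,w)]), tri([(S,s(a)),(W,w)]))
E
```

```text
[[0.581  0.1765 0.031 ]
 [0.5784 0.1996 0.031 ]
 [0.6589 0.1827 0.031 ]
 [0.6562 0.2069 0.031 ]]
[0.6186 0.1914 0.031 ] 4.9153567932203055 0.0781243460631814
(array([0.5785, 0.1991, 0.0331]), np.float64(0.0006250148862792383)) (array([0.5787, 0.1994, 0.0327]), np.float64(0.0004293302784005486))
(array([0.5804, 0.1755, 0.0322]), np.float64(0.0012940855752414265)) (array([0.5809, 0.1766, 0.0311]), np.float64(9.370359798111282e-05))
(array([0.6559, 0.2067, 0.0327]), np.float64(0.0008905016384712165)) (array([0.6563, 0.2067, 0.0325]), np.float64(0.0005739253685921135))
(array([0.6575, 0.1814, 0.0344]), np.float64(0.001391710958586904)) (array([0.6583, 0.1827, 0.0328]), np.float64(7.164088411698679e-05))
```

>>> servo_tool(steps=[{"dx":-0.02,"dy":0.02,"dz":0.0055,"wx":0,"wy":1.25,"wz":0},{"dx":0,"dy":0.03,"dz":0,"wx":0,"wy":0,"wz":0},{"dx":0,"dy":0.03,"dz":0,"wx":0,"wy":0,"wz":0},{"dx":0,"dy":0.02,"dz":0,"wx":0,"wy":0,"wz":0},{"dx":0,"dy":0.01,"dz":0,"wx":0,"wy":0,"wz":0},{"dx":0,"dy":0,"dz":0,"wx":0,"wy":0,"wz":0}])

```text
t: 2.82
position: [0.6235, 0.1778, 0.0255]
tool_rot: [-1.581, 0.004, 0.072]
contact_force: [-0.3, 0.5, 0.5]
finger_gap: 0.993
```

>>> servo_tool(steps=[{"dx":-0.004,"dy":0,"dz":0.0135,"wx":0.6,"wy":-0.8,"wz":0},{"dx":0,"dy":0,"dz":0,"wx":0,"wy":0,"wz":0},{"dx":0,"dy":0.01,"dz":0,"wx":0,"wy":0,"wz":0},{"dx":0,"dy":0.005,"dz":0,"wx":0,"wy":0,"wz":0},{"dx":0,"dy":0,"dz":0,"wx":0,"wy":0,"wz":0}])

```text
t: 3.45
position: [0.6195, 0.1928, 0.0118]
tool_rot: [-1.569, 0.0, 0.087]
contact_force: [-0.2, 0.2, 0.9]
finger_gap: 0.996
```

>>> servo_tool(steps=[{"dx":-0.001,"dy":0.006,"dz":-0.0015,"wx":0,"wy":0,"wz":0},{"dx":0,"dy":0.003,"dz":0,"wx":0,"wy":0,"wz":0},{"dx":0,"dy":0,"dz":0,"wx":0,"wy":0,"wz":0}])

```text
t: 3.82
position: [0.6186, 0.1907, 0.002]
tool_rot: [-1.569, 0.001, 0.086]
contact_force: [1.1, -0.1, 0.1]
finger_gap: 0.999
```

```bash
python3 - <<'E'
from h import *
s=arm.read_state();print(s['position'],s['tool_rot'],s['contact_force'])
shot('wrist','pics/w2.png')
E
```

```text
[0.6186 0.1907 0.002 ] [-1.5692  0.0007  0.0864] [ 1.1066 -0.069   0.0982]
```

View pics/w2.png

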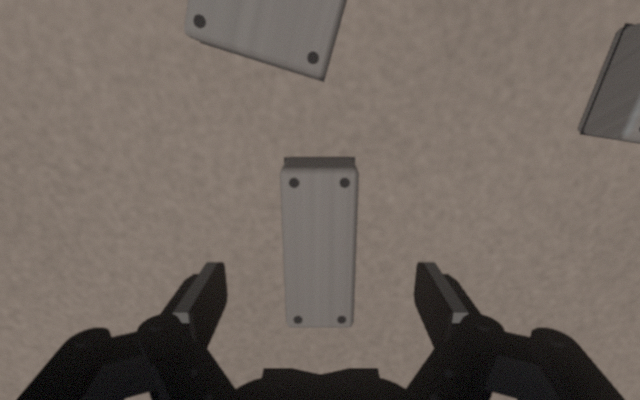

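```bash
python3 - <<'E'
from h import *
T=np.load('pics/w2.npy');W=cam('wrist',T)
P=onz(W,[(294,183),(345,183),(298,320),(342,320)],0.031)
c=P.mean(0);d=P[2]+P[3]-P[0]-P[1];print(c,np.degrees(np.arctan2(d[1],d[0])),np.linalg.norm(d)/2, np.linalg.inv(T)[:3]@np.r_[c,1])
E
```

```text
[0.6194 0.1914 0.031 ] 5.1327992849159285 0.07836726002621137 [ 0.0008 -0.029   0.0007]
```

>>> servo_tool(steps=[{"dx":0,"dy":0,"dz":0,"wx":0,"wy":0,"wz":0},{"dx":0,"dy":0,"dz":0,"wx":0,"wy":0,"wz":0},{"dx":0,"dy":0,"dz":0,"wx":0,"wy":0,"wz":0},{"dx":0,"dy":0,"dz":0,"wx":0,"wy":0,"wz":0},{"dx":0,"dy":0,"dz":0,"wx":0,"wy":0,"wz":0},{"dx":0,"dy":0,"dz":0,"wx":0,"wy":0,"wz":0}], claw=1)

```text
t: 4.62
position: [0.619, 0.1909, 0.0026]
tool_rot: [-1.569, -0.0, 0.086]
contact_force: [0.1, 0.3, -0.4]
finger_gap: 0.002
```

```bash
python3 - <<'E'
from h import *
print(arm.read_state()['finger_gap'])
shot('wrist','pics/w3.png')
E
```

```text
0.0019446901438014133
```

View pics/w3.png

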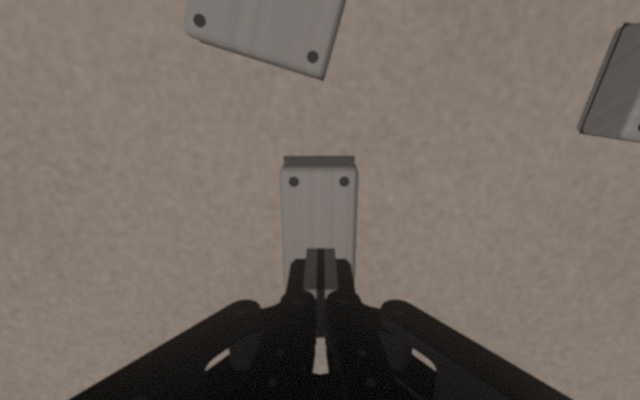

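```bash
python3 - <<'E'
from h import *
p=vision.camera_params('wrist');C=dict(K=p['camera_matrix'],k=p['k1'],R=p['hand_eye'][:3,:3]@F,c=p['hand_eye'][:3,3])
for y in (0,-.01,-.019,-.03,-.04,-.06): print(y,proj(C,[[0,y,0],[-.011,y,0],[0.011,y,0]]).ravel())
S,T=cam('side'),cam('top'); t=tool()[:3,3]; print(t,proj(S,t),proj(T,t),arm.read_state())
shot('side','pics/s3.png')
crop('pics/s3.png','pics/s3c.png',220,90,340,230,4.2)
E
```

```text
0 [318.6567 231.7301 318.6349 214.548  318.6777 248.3179]
-0.01 [318.585  238.9596 318.5607 221.022  318.6083 256.2471]
-0.019 [318.5139 246.1267 318.487  227.4514 318.5396 264.0946]
-0.03 [318.417  255.8813 318.3865 236.2199 318.4462 274.7545]
-0.04 [318.3178 265.8708 318.2833 245.2209 318.3508 285.6463]
-0.06 [318.0786 289.9576 318.0333 267.0134 318.1214 311.8074]
[0.619  0.1909 0.0026] [[282.4387 194.2653]] [[277.4396 200.9313]] {'t': 4.675, 'q': array([-0.3489,  0.7379, -0.0358,  1.7077,  0.0349,  0.6958,  1.255 ]), 'qvel': array([-0.0001, -0.0004,  0.0011, -0.0004, -0.0001,  0.0004, -0.0013]), 'joint_efforts': array([  0.0041, -79.675 ,   1.4918, -20.3021,   0.0047,  -0.0018,
         0.    ]), 'position': array([0.619 , 0.1909, 0.0026]), 'tool_rot': array([-1.5689, -0.0003,  0.0865]), 'contact_force': array([-1.6904,  0.3134,  0.3708]), 'wrist_torque': array([-0.0129, -0.0006,  0.0285]), 'finger_gap': 0.0020987159095546878}
```

View pics/s3c.png

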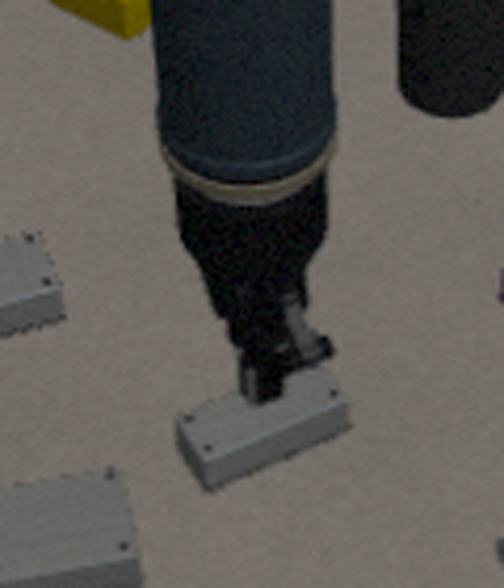

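>>> servo_tool(steps=[{"dx":0,"dy":0,"dz":0,"wx":0,"wy":0,"wz":0},{"dx":0,"dy":0,"dz":0,"wx":0,"wy":0,"wz":0},{"dx":0,"dy":0,"dz":0,"wx":0,"wy":0,"wz":0},{"dx":0,"dy":0,"dz":0,"wx":0,"wy":0,"wz":0},{"dx":0,"dy":0.01,"dz":0.0005,"wx":0,"wy":0,"wz":0},{"dx":0,"dy":0.006,"dz":0,"wx":0,"wy":0,"wz":0},{"dx":0,"dy":0,"dz":0,"wx":0,"wy":0,"wz":0}], claw=0)

```text
t: 5.6
position: [0.6186, 0.1914, -0.015]
tool_rot: [-1.569, 0.0, 0.087]
contact_force: [0.4, 0.3, -0.5]
finger_gap: 0.998
```

```bash
python3 - <<'E'
from h import *
shot('wrist','pics/w4.png');shot('side','pics/s4.png')
crop('pics/s4.png','pics/s4c.png',220,110,340,230,5)
E
```

```text
(no output)
```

View pics/w4.png

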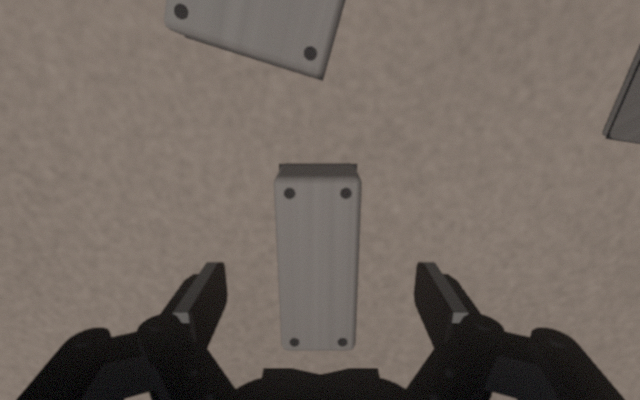

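View pics/s4c.png

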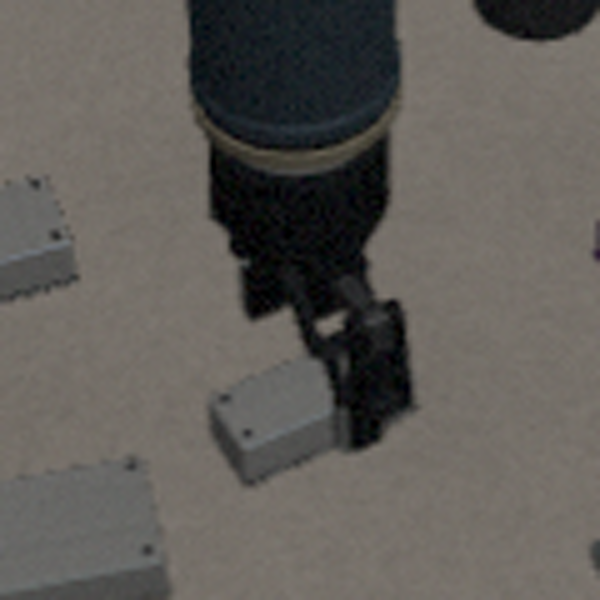

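```bash
python3 - <<'E'
from h import *
S=cam('side')
def aty(uv,x,y):
    zs=np.linspace(-.02,.1,121); p=proj(S,np.c_[np.full(121,x),np.full(121,y),zs]); i=np.argmin(abs(p[:,1]-uv[1])); return zs[i],p[i]
f=lambda p,k,o:np.array(o)+(np.array(p)+.5)/k-.5
print(aty(f((262,402),4.2,(220,90)),.617,.186))
print(aty(f((262,402),4.2,(220,90)),.610,.186))
print(aty(f((365,448),5,(220,110)),.62,.137))
print(aty(f((365,448),5,(220,110)),.61,.145))
E
```

```text
(np.float64(0.040999999999999995), array([281.8911, 185.4202]))
(np.float64(0.045), array([278.9985, 185.2636]))
(np.float64(0.045), array([291.6786, 199.0749]))
(np.float64(0.040999999999999995), array([286.1796, 199.1179]))
```

>>> servo_tool(steps=[{"dx":0,"dy":0.006,"dz":0,"wx":0,"wy":0,"wz":0},{"dx":0,"dy":0.004,"dz":0,"wx":0,"wy":0,"wz":0},{"dx":0,"dy":0.003,"dz":0,"wx":0,"wy":0,"wz":0},{"dx":0,"dy":0,"dz":0,"wx":0,"wy":0,"wz":0}])

```text
t: 6.2
position: [0.6191, 0.1916, -0.0281]
tool_rot: [-1.569, -0.001, 0.086]
contact_force: [-0.4, -0.5, 0.7]
finger_gap: 1.0
```

```bash
python3 - <<'E'
from h import *
shot('side','pics/s5.png')
crop('pics/s5.png','pics/s5c.png',220,110,340,230,5)
E
```

```text
(no output)
```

View pics/s5c.png

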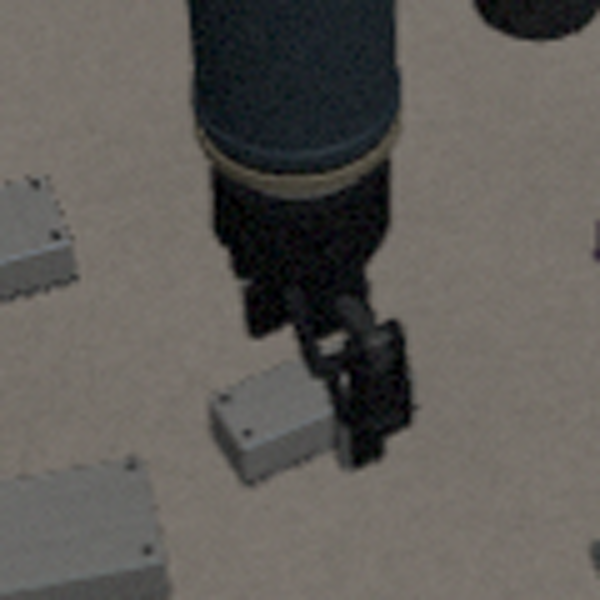

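>>> servo_tool(steps=[{"dx":0,"dy":0,"dz":0,"wx":0,"wy":0,"wz":0},{"dx":0,"dy":0,"dz":0,"wx":0,"wy":0,"wz":0},{"dx":0,"dy":0,"dz":0,"wx":0,"wy":0,"wz":0},{"dx":0,"dy":0,"dz":0,"wx":0,"wy":0,"wz":0},{"dx":0,"dy":0,"dz":0,"wx":0,"wy":0,"wz":0}], claw=1)

```text
t: 6.88
position: [0.6195, 0.1917, -0.0273]
tool_rot: [-1.568, -0.002, 0.086]
contact_force: [-0.0, 0.2, -1.1]
finger_gap: 0.435
```

```bash
python3 - <<'E'
from h import *
shot('wrist','pics/w5.png');shot('side','pics/s6.png')
crop('pics/s6.png','pics/s6c.png',220,110,340,230,5)
E
```

```text
(no output)
```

View pics/w5.png

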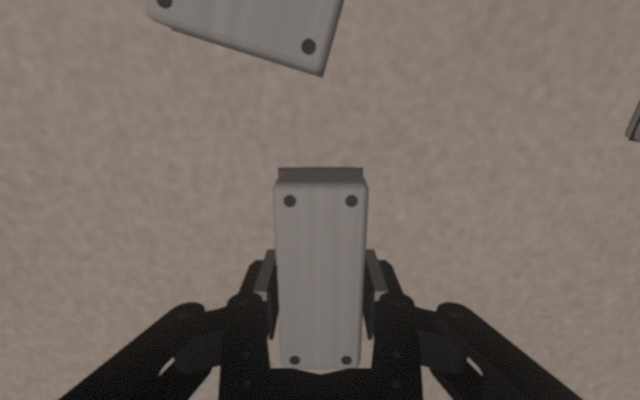

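View pics/s6c.png

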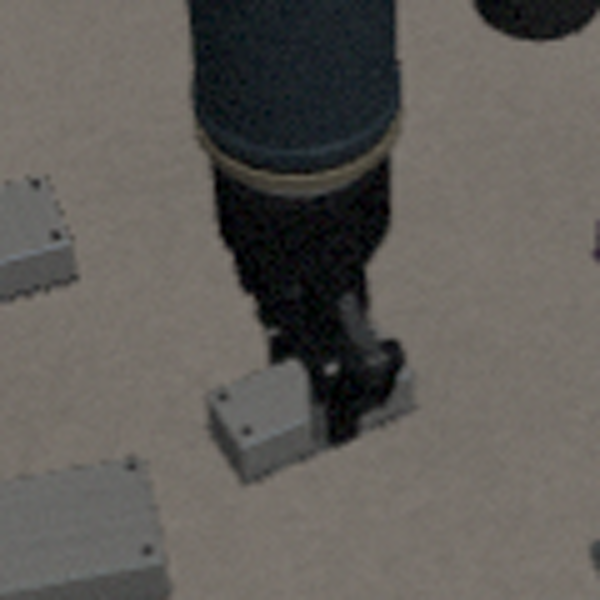

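>>> servo_tool(steps=[{"dx":0,"dy":-0.02,"dz":0,"wx":0,"wy":0,"wz":0},{"dx":0,"dy":-0.03,"dz":0,"wx":0,"wy":0,"wz":0},{"dx":0,"dy":-0.03,"dz":0,"wx":0,"wy":0,"wz":0},{"dx":0,"dy":-0.03,"dz":0,"wx":0,"wy":0,"wz":0},{"dx":-0.014,"dy":0,"dz":-0.03,"wx":0,"wy":3.5,"wz":0},{"dx":-0.014,"dy":0,"dz":-0.03,"wx":0,"wy":3.5,"wz":0},{"dx":-0.014,"dy":0,"dz":-0.03,"wx":0,"wy":3.5,"wz":0},{"dx":-0.014,"dy":0,"dz":-0.03,"wx":0,"wy":0,"wz":0},{"dx":-0.014,"dy":0,"dz":-0.03,"wx":0,"wy":0,"wz":0},{"dx":-0.008,"dy":0,"dz":-0.02,"wx":0,"wy":0,"wz":0},{"dx":0,"dy":0,"dz":0,"wx":0,"wy":0,"wz":0},{"dx":0,"dy":0,"dz":0,"wx":0,"wy":0,"wz":0}])

```text
t: 8.48
position: [0.5372, 0.0223, 0.0992]
tool_rot: [-1.562, -0.015, -0.101]
contact_force: [-0.4, 0.8, -1.4]
finger_gap: 0.433
```

```bash
python3 - <<'E'
from h import *
s=arm.read_state();print(s['position'],s['tool_rot'],s['finger_gap'])
shot('wrist','pics/w6.png');shot('side','pics/s7.png')
T=np.load('pics/w5.npy');W=cam('wrist',T)
P=onz(W,[(290,201),(351,201),(294,360),(346,360)],0.031)
c=P.mean(0);d=P[2]+P[3]-P[0]-P[1];print(c,np.degrees(np.arctan2(d[1],d[0])),np.linalg.norm(d)/2, np.linalg.inv(T)[:3]@np.r_[c,1])
E
```

```text
[0.5372 0.0223 0.0992] [-1.5621 -0.0145 -0.1015] 0.43307603833233954
[0.619  0.1926 0.031 ] 4.8111881640842205 0.07824557700905893 [-0.0003 -0.0583  0.0011]
```

View pics/w6.png

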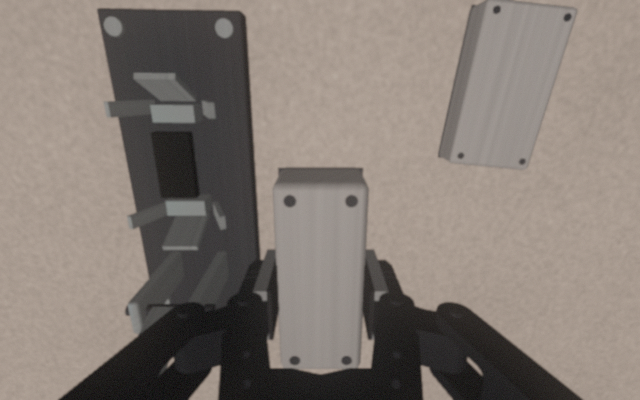

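View pics/s7.png

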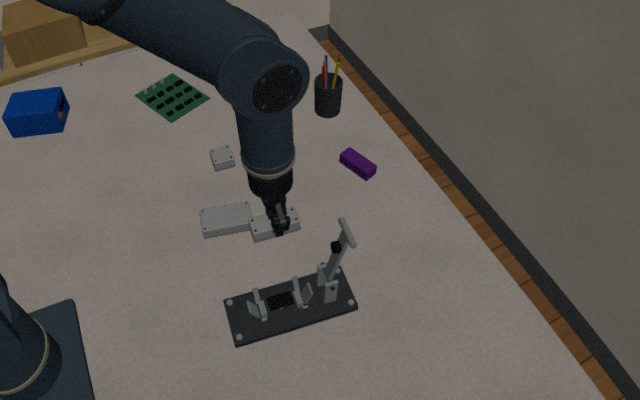

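```bash
python3 - <<'E'
from h import *
crop('pics/w6.png','pics/w6c.png',90,0,260,150,4.6);crop('pics/w6.png','pics/w6d.png',100,120,260,260,4.6)
crop('pics/side0.png','pics/s1c.png',240,265,330,335,8)
E
```

```text
(no output)
```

View pics/w6c.png

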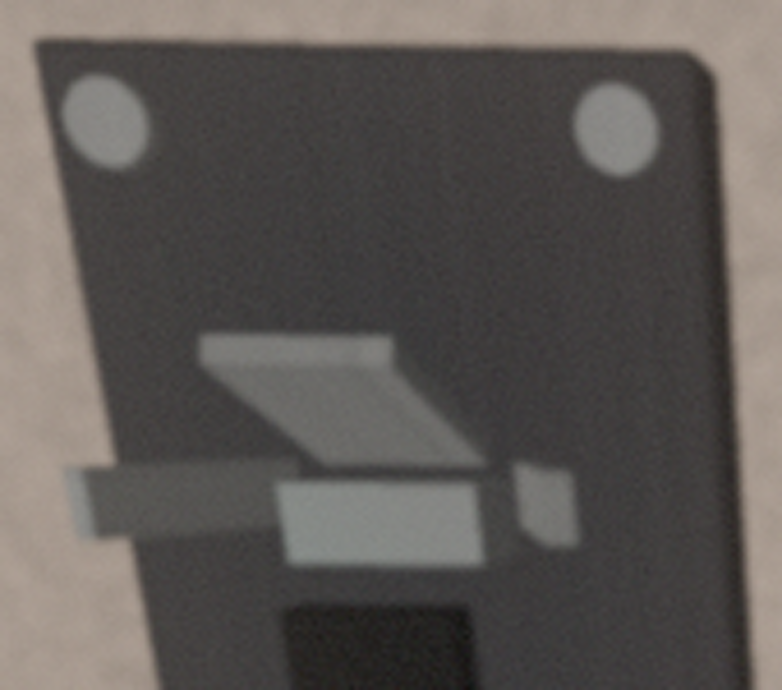

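View pics/w6d.png

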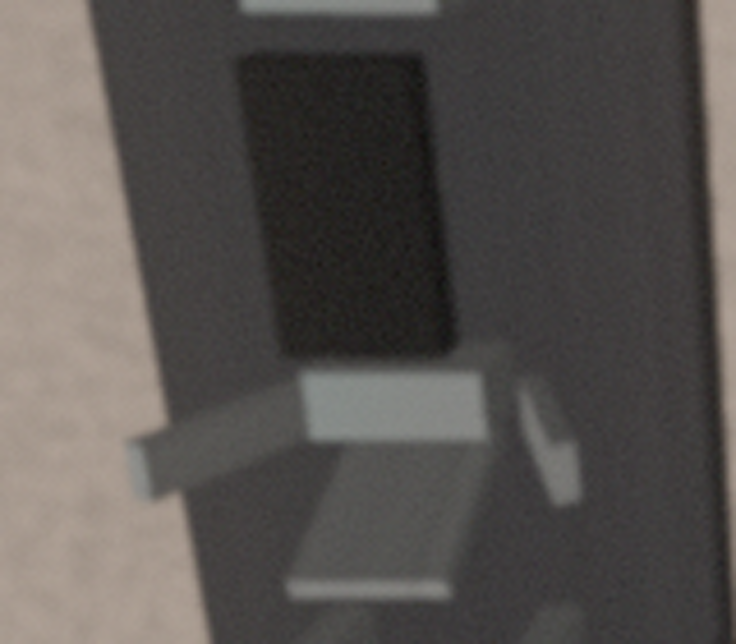

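View pics/s1c.png

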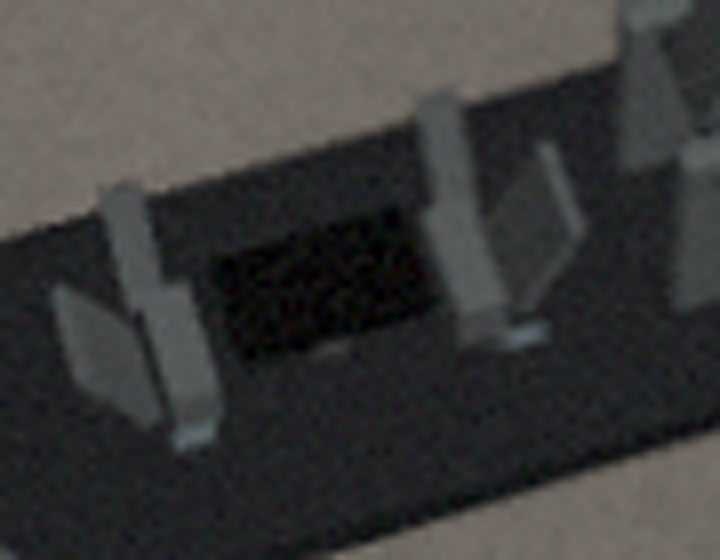

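```bash
python3 - <<'E'
from h import *
W=cam('wrist',np.load('pics/w6.npy'));S=cam('side');Tp=cam('top')
f=lambda p,k,o:np.array(o)+(np.array(p,float)+.5)/k-.5
N=f([(277,485),(475,485),(487,567),(288,567)],4.6,(90,0));Fr=f([(302,374),(482,374),(487,440),(308,440)],4.6,(100,120))
Ns=f([(165,357)],8,(240,265));Fs=f([(466,265)],8,(240,265))
n=onz(W,N,.035);g=onz(W,Fr,.035);print(n,'\n',g)
a,b=n.mean(0),g.mean(0);print('nest wrist',(a+b)/2,np.degrees(np.arctan2(*(b-a)[[1,0]])),np.linalg.norm(b-a))
G1=onz(W,f([(200,350),(392,350)],4.6,(90,0)),.055);G2=onz(W,f([(288,588),(450,592)],4.6,(100,120)),.055);print('endguides',(G1.mean(0)+G2.mean(0))/2,G1.mean(0),G2.mean(0))
print('near pts tri',tri([(W,N.mean(0)),(S,f((182,355),8,(240,265)))]),'far',tri([(W,Fr.mean(0)),(S,f((466,268),8,(240,265)))]))
t=lambda p:f(p,4,(340,170))
A=tri([(W,N.mean(0)),(Tp,t((193,398)))]);B=tri([(W,Fr.mean(0)),(Tp,t((208,276)))]);print('top',A,B)
A=onz(Tp,t([(193,398),(208,276)]),.035);print(A.mean(0))
A=onz(S,f([(182,355),(466,268)],8,(240,265)),.035);print('side',A,A.mean(0))
bo=onz(W,f([(107,122),(617,130)],4.6,(90,0)),.0215);print('bolts',bo,np.degrees(np.arctan2(*(bo[1]-bo[0])[[1,0]]))-90)
E
```

```text
[[ 0.4563 -0.089   0.035 ]
 [ 0.4593 -0.0589  0.035 ]
 [ 0.4716 -0.0599  0.035 ]
 [ 0.4686 -0.0907  0.035 ]] 
 [[ 0.5279 -0.0967  0.035 ]
 [ 0.5311 -0.0665  0.035 ]
 [ 0.5431 -0.0683  0.035 ]
 [ 0.5398 -0.0988  0.035 ]]
nest wrist [ 0.4997 -0.0786  0.035 ] -6.336422474498076 0.07194909719927943
endguides [ 0.4994 -0.0784  0.055 ] [ 0.439  -0.0717  0.055 ] [ 0.5598 -0.085   0.055 ]
near pts tri (array([ 0.4639, -0.0765,  0.0308]), np.float64(0.00021539120184791157)) far (array([ 0.5357, -0.0841,  0.0318]), np.float64(0.0007305231703007584))
top (array([ 0.4632, -0.0756,  0.0335]), np.float64(0.0007854044696076738)) (array([ 0.5345, -0.0828,  0.0361]), np.float64(0.0008342695021407055))
[ 0.4983 -0.0796  0.035 ]
side [[ 0.4632 -0.0785  0.035 ]
 [ 0.5344 -0.0858  0.035 ]] [ 0.4988 -0.0822  0.035 ]
bolts [[ 0.4027 -0.1064  0.0215]
 [ 0.411  -0.0307  0.0215]] -6.260545424662411
```

```bash
cat >> h.py <<'E'
def delta(pos,rpy):
    T=tool();d=T[:3,:3].T@(np.array(pos)-T[:3,3]);w=Ro.from_matrix(T[:3,:3].T@RT(rpy)).as_rotvec(degrees=True)
    s=arm.read_state();print('t',s['t'],'pos',s['position'],s['tool_rot'],'F',s['contact_force'],'d mm',d*1e3,'w deg',w);return d,w
E
python3 -c "
from h import *
delta((.4995,-.080,.060),(-1.5685,-.002,-.110))"
```

```text
t 8.575 pos [0.537  0.0223 0.0989] [-1.5624 -0.014  -0.1011] F [-0.0053 -0.1568 -1.1895] d mm [ -27.5709   37.6459 -105.8823] w deg [-0.3527  0.5157  0.6852]
```

>>> servo_tool(steps=[{"dx":-0.007,"dy":0,"dz":-0.025,"wx":-0.4,"wy":0.5,"wz":0.7},{"dx":-0.007,"dy":0,"dz":-0.025,"wx":0,"wy":0,"wz":0},{"dx":-0.007,"dy":0,"dz":-0.025,"wx":0,"wy":0,"wz":0},{"dx":-0.005,"dy":0.01,"dz":-0.02,"wx":0,"wy":0,"wz":0},{"dx":0,"dy":0.01,"dz":0,"wx":0,"wy":0,"wz":0},{"dx":0,"dy":0,"dz":0,"wx":0,"wy":0,"wz":0},{"dx":0,"dy":0,"dz":0,"wx":0,"wy":0,"wz":0}])

```text
t: 9.45
position: [0.5004, -0.0718, 0.077]
tool_rot: [-1.57, 0.001, -0.107]
contact_force: [-0.3, 0.4, -1.1]
finger_gap: 0.433
```

```bash
python3 -c "
from h import *
delta((.4995,-.080,.040),(-1.5685,-.002,-.110))"
```

```text
t 9.45 pos [ 0.5004 -0.0718  0.077 ] [-1.5702  0.0011 -0.1066] F [-0.3156  0.3975 -1.1124] d mm [ 0.0246 37.0071 -8.2424] w deg [ 0.0968  0.1918 -0.18  ]
```

>>> servo_tool(steps=[{"dx":0,"dy":0.015,"dz":-0.008,"wx":0.1,"wy":0.2,"wz":-0.2},{"dx":0,"dy":0.015,"dz":0,"wx":0,"wy":0,"wz":0},{"dx":0,"dy":0.005,"dz":0,"wx":0,"wy":0,"wz":0},{"dx":0,"dy":0,"dz":0,"wx":0,"wy":0,"wz":0},{"dx":0,"dy":0,"dz":0,"wx":0,"wy":0,"wz":0}])

```text
t: 10.07
position: [0.5023, -0.0768, 0.0429]
tool_rot: [-1.567, -0.006, -0.105]
contact_force: [1.4, -0.1, -1.3]
finger_gap: 0.431
```

```bash
python3 -c "
from h import *
delta((.4995,-.080,.020),(-1.5685,-.002,-.110))
shot('wrist','pics/w7.png');shot('side','pics/s8.png');crop('pics/s8.png','pics/s8c.png',210,220,370,350,4.5)"
```

```text
t 10.075 pos [ 0.5023 -0.0768  0.0429] [-1.5673 -0.0058 -0.1051] F [ 1.3779 -0.1296 -1.2728] d mm [-2.5529 22.8488 -3.5953] w deg [-0.0724  0.2828  0.2157]
```

View pics/w7.png

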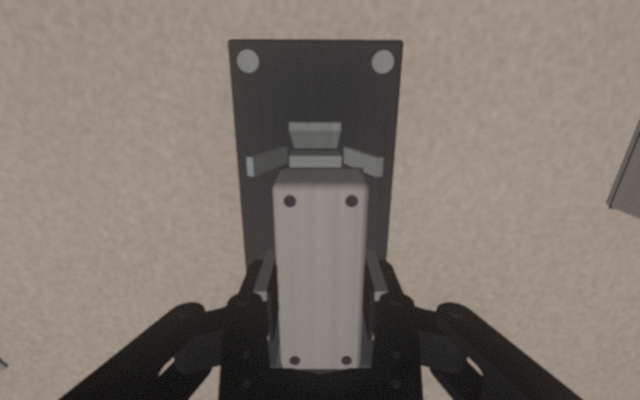

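View pics/s8c.png

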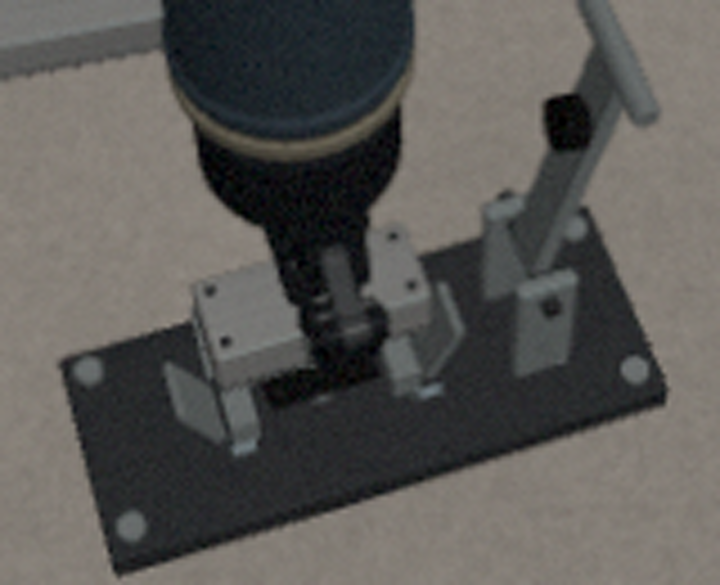

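>>> servo_tool(steps=[{"dx":-0.0026,"dy":0,"dz":-0.0036,"wx":0,"wy":0.3,"wz":0.2},{"dx":0,"dy":0,"dz":0,"wx":0,"wy":0,"wz":0},{"dx":0,"dy":0.008,"dz":0,"wx":0,"wy":0,"wz":0},{"dx":0,"dy":0.004,"dz":0,"wx":0,"wy":0,"wz":0},{"dx":0,"dy":0,"dz":0,"wx":0,"wy":0,"wz":0}])

```text
t: 10.8
position: [0.4993, -0.0805, 0.0304]
tool_rot: [-1.567, -0.003, -0.111]
contact_force: [-0.8, -0.4, -0.7]
finger_gap: 0.431
```

```bash
python3 -c "
from h import *
delta((.4995,-.080,.020),(-1.5685,-.002,-.110))
shot('wrist','pics/w8.png');crop('pics/w8.png','pics/w8c.png',210,30,430,230,3.6)"
```

```text
t 10.8 pos [ 0.4993 -0.0805  0.0304] [-1.5673 -0.0028 -0.1112] F [-0.7997 -0.426  -0.7052] d mm [ 0.1583 10.415   0.5303] w deg [-0.0705 -0.0694  0.0458]
```

View pics/w8c.png

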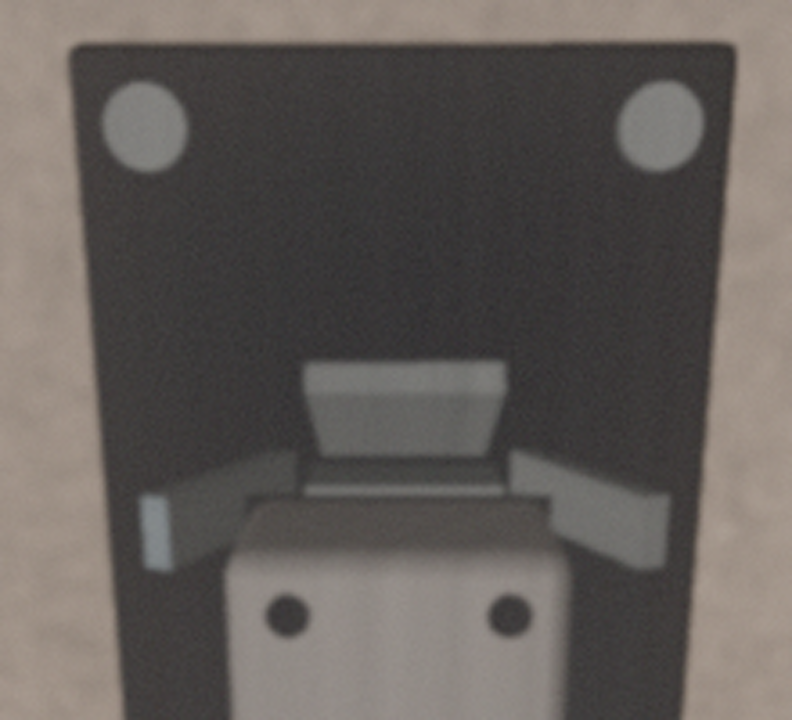

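>>> servo_tool(steps=[{"dx":0,"dy":0.006,"dz":0.0005,"wx":0,"wy":0,"wz":0},{"dx":0,"dy":0.004,"dz":0,"wx":0,"wy":0,"wz":0},{"dx":0,"dy":0.001,"dz":0,"wx":0,"wy":0,"wz":0},{"dx":0,"dy":0,"dz":0,"wx":0,"wy":0,"wz":0}])

```text
t: 11.35
position: [0.4995, -0.0799, 0.0187]
tool_rot: [-1.567, -0.003, -0.111]
contact_force: [0.4, 0.0, -0.8]
finger_gap: 0.432
```

>>> servo_tool(steps=[{"dx":0,"dy":0.002,"dz":0,"wx":0,"wy":0,"wz":0},{"dx":0,"dy":0.0015,"dz":0,"wx":0,"wy":0,"wz":0}])

```text
t: 11.6
position: [0.4997, -0.0799, 0.0156]
tool_rot: [-1.567, -0.004, -0.111]
contact_force: [-1.5, 0.2, 3.5]
finger_gap: 0.431
```

>>> servo_tool(steps=[{"dx":0,"dy":0.002,"dz":0,"wx":0,"wy":0,"wz":0},{"dx":0,"dy":0.0015,"dz":0,"wx":0,"wy":0,"wz":0}])

```text
t: 11.85
position: [0.4997, -0.0799, 0.0121]
tool_rot: [-1.567, -0.004, -0.111]
contact_force: [-1.3, 0.6, 3.9]
finger_gap: 0.431
```

>>> servo_tool(steps=[{"dx":0,"dy":0.0015,"dz":0,"wx":0,"wy":0,"wz":0},{"dx":0,"dy":0.0015,"dz":0,"wx":0,"wy":0,"wz":0}])

```text
t: 12.1
position: [0.4997, -0.0799, 0.009]
tool_rot: [-1.567, -0.004, -0.111]
contact_force: [-0.8, 0.1, 4.3]
finger_gap: 0.429
```

>>> servo_tool(steps=[{"dx":0,"dy":0.0015,"dz":0,"wx":0,"wy":0,"wz":0}])

```text
t: 12.22
position: [0.4998, -0.0799, 0.0075]
tool_rot: [-1.567, -0.004, -0.111]
contact_force: [-5.6, 1.3, 29.3]
finger_gap: 0.433
```

>>> servo_tool(steps=[{"dx":0,"dy":0.0015,"dz":0,"wx":0,"wy":0,"wz":0}])

```text
t: 12.35
position: [0.4998, -0.0799, 0.0074]
tool_rot: [-1.567, -0.005, -0.111]
contact_force: [-11.5, 2.5, 48.9]
finger_gap: 0.433
```

>>> servo_tool(steps=[{"dx":0,"dy":0.0015,"dz":0,"wx":0,"wy":0,"wz":0}])

```text
t: 12.48
position: [0.4999, -0.0799, 0.0074]
tool_rot: [-1.567, -0.005, -0.111]
contact_force: [-7.4, 1.8, 31.9]
finger_gap: 0.431
```

>>> servo_tool(steps=[{"dx":0,"dy":-0.0005,"dz":0,"wx":0,"wy":0,"wz":0},{"dx":0,"dy":0,"dz":0,"wx":0,"wy":0,"wz":0},{"dx":0,"dy":0,"dz":0,"wx":0,"wy":0,"wz":0},{"dx":0,"dy":0,"dz":0,"wx":0,"wy":0,"wz":0},{"dx":0,"dy":0,"dz":0,"wx":0,"wy":0,"wz":0},{"dx":0,"dy":-0.015,"dz":0,"wx":0,"wy":0,"wz":0},{"dx":0,"dy":-0.025,"dz":0,"wx":0,"wy":0,"wz":0},{"dx":0,"dy":-0.01,"dz":0,"wx":0,"wy":0,"wz":0},{"dx":0,"dy":0,"dz":0,"wx":0,"wy":0,"wz":0}], claw=0)

```text
t: 13.6
position: [0.5, -0.0802, 0.0605]
tool_rot: [-1.567, -0.006, -0.111]
contact_force: [0.4, -0.5, -0.1]
finger_gap: 1.003
```

```bash
python3 -c "
from h import *
delta((.4995,-.080,.066),(-1.5708,0,-.110))
shot('wrist','pics/w9.png')"
```

```text
t 13.6 pos [ 0.5    -0.0802  0.0605] [-1.5671 -0.0064 -0.1114] F [ 0.3592 -0.456  -0.1303] d mm [-0.5206 -5.4799  0.1353] w deg [-0.209  -0.0793  0.3671]
```

View pics/w9.png

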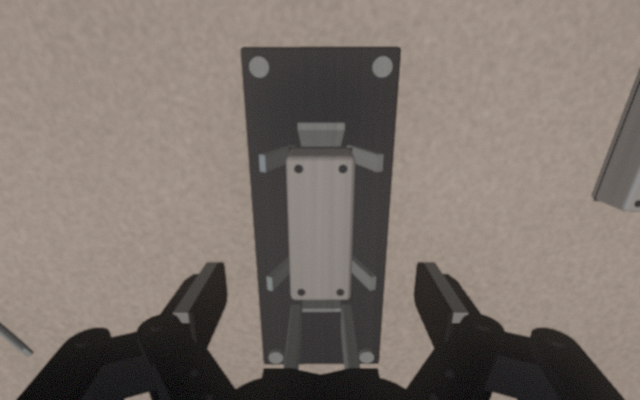

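```bash
python3 -c "
from h import *
W=cam('wrist',np.load('pics/w9.npy'))
for z in (.060,.066,.072):
    P=onz(W,[(298,169),(343,169),(301,292),(340,292)],z);d=P[2]+P[3]-P[0]-P[1]
    print(z,P.mean(0),np.degrees(np.arctan2(d[1],d[0])),np.linalg.norm(d)/2,np.linalg.norm(P[1]-P[0]),np.linalg.norm(P[3]-P[2]))
"
```

```text
0.06 [ 0.502  -0.0791  0.06  ] -6.346326391200819 0.0807197552270574 0.025270615737123636 0.024978496050597196
0.066 [ 0.4993 -0.0788  0.066 ] -6.346326391200819 0.07802407072753752 0.024426688411721503 0.024144324236826116
0.072 [ 0.4965 -0.0786  0.072 ] -6.3463263912008125 0.07532838622801784 0.023582761086319362 0.02331015242305506
```

>>> servo_tool(steps=[{"dx":0,"dy":0,"dz":0,"wx":0,"wy":0,"wz":0},{"dx":0,"dy":0,"dz":0,"wx":-0.2,"wy":0,"wz":0.4},{"dx":0,"dy":0,"dz":0,"wx":0,"wy":0,"wz":0},{"dx":0,"dy":0.008,"dz":0,"wx":0,"wy":0,"wz":0},{"dx":0,"dy":0.006,"dz":0,"wx":0,"wy":0,"wz":0},{"dx":0,"dy":0.004,"dz":0,"wx":0,"wy":0,"wz":0},{"dx":0,"dy":0,"dz":0,"wx":0,"wy":0,"wz":0}], claw=1)

```text
t: 14.52
position: [0.4983, -0.0799, 0.0385]
tool_rot: [-1.571, 0.006, -0.111]
contact_force: [-0.5, -0.8, -0.3]
finger_gap: -0.001
```

>>> servo_tool(steps=[{"dx":0,"dy":0.003,"dz":0,"wx":0,"wy":0,"wz":-0.2},{"dx":0,"dy":0.001,"dz":0,"wx":0,"wy":0,"wz":0}])

```text
t: 14.78
position: [0.4983, -0.0799, 0.0344]
tool_rot: [-1.571, 0.002, -0.111]
contact_force: [0.1, -0.6, -0.4]
finger_gap: -0.0
```

>>> servo_tool(steps=[{"dx":0,"dy":0.0015,"dz":0,"wx":0,"wy":0,"wz":0}])

```text
t: 14.9
position: [0.4984, -0.08, 0.0329]
tool_rot: [-1.571, 0.002, -0.111]
contact_force: [0.6, -0.3, -0.3]
finger_gap: 0.003
```

>>> servo_tool(steps=[{"dx":0,"dy":0.0015,"dz":0,"wx":0,"wy":0,"wz":0}])

```text
t: 15.02
position: [0.4985, -0.08, 0.0314]
tool_rot: [-1.571, 0.001, -0.111]
contact_force: [0.6, 0.3, 0.6]
finger_gap: -0.0
```

>>> servo_tool(steps=[{"dx":0,"dy":0.0015,"dz":0,"wx":0,"wy":0,"wz":0}])

```text
t: 15.15
position: [0.4985, -0.08, 0.0299]
tool_rot: [-1.571, 0.001, -0.111]
contact_force: [0.3, 0.6, 0.5]
finger_gap: 0.001
```

>>> servo_tool(steps=[{"dx":0,"dy":0.001,"dz":0,"wx":0,"wy":0,"wz":0}])

```text
t: 15.28
position: [0.4986, -0.08, 0.0294]
tool_rot: [-1.571, 0.001, -0.111]
contact_force: [-5.5, 1.6, 21.8]
finger_gap: -0.001
```

>>> servo_tool(steps=[{"dx":0,"dy":0.001,"dz":0,"wx":0,"wy":0,"wz":0}])

```text
t: 15.4
position: [0.4986, -0.08, 0.0294]
tool_rot: [-1.571, 0.0, -0.111]
contact_force: [-5.5, 1.5, 22.5]
finger_gap: 0.002
```

>>> servo_tool(steps=[{"dx":0,"dy":-0.01,"dz":0.001,"wx":0,"wy":0,"wz":0},{"dx":0,"dy":-0.035,"dz":0,"wx":0,"wy":0,"wz":0},{"dx":0,"dy":-0.04,"dz":0,"wx":0,"wy":0,"wz":0},{"dx":0,"dy":-0.04,"dz":0,"wx":0,"wy":0,"wz":0},{"dx":0,"dy":-0.04,"dz":0,"wx":0,"wy":0,"wz":0},{"dx":0,"dy":-0.02,"dz":0,"wx":0,"wy":0,"wz":0},{"dx":0,"dy":0,"dz":0,"wx":0,"wy":0,"wz":0},{"dx":0,"dy":0,"dz":0,"wx":0,"wy":0,"wz":0}])

```text
t: 16.4
position: [0.4981, -0.0786, 0.2215]
tool_rot: [-1.571, 0.0, -0.111]
contact_force: [0.0, -0.4, -0.8]
finger_gap: -0.002
```

```bash
python3 -c "
from h import *
delta((.6834,-.0992,.225),(-1.5708,0,-.110))
shot('wrist','pics/w10.png')"
```

```text
t 16.4 pos [ 0.4981 -0.0786  0.2215] [-1.5707  0.     -0.1111] F [ 0.006  -0.4362 -0.7964] d mm [186.4137  -3.4906   0.0482] w deg [-0.008  -0.0652 -0.0015]
```

View pics/w10.png

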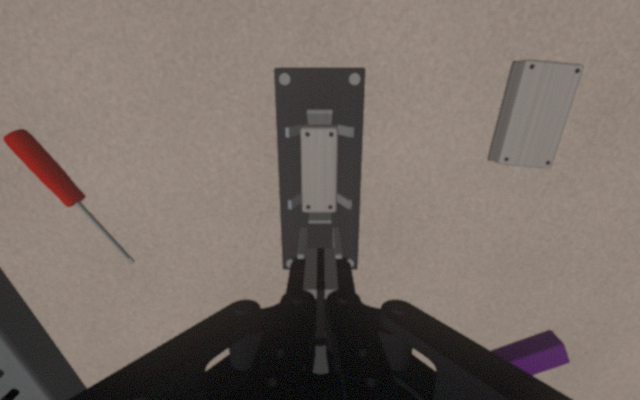

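>>> servo_tool(steps=[{"dx":0.02,"dy":-0.008,"dz":0,"wx":0,"wy":0,"wz":0},{"dx":0.035,"dy":0,"dz":0,"wx":0,"wy":0,"wz":0},{"dx":0.04,"dy":0,"dz":0,"wx":0,"wy":0,"wz":0},{"dx":0.04,"dy":0,"dz":0,"wx":0,"wy":0,"wz":0},{"dx":0.035,"dy":0,"dz":0,"wx":0,"wy":0,"wz":0},{"dx":0.015,"dy":0,"dz":0,"wx":0,"wy":0,"wz":0},{"dx":0,"dy":0,"dz":0,"wx":0,"wy":0,"wz":0},{"dx":0,"dy":0,"dz":0,"wx":0,"wy":0,"wz":0}])

```text
t: 17.45
position: [0.6822, -0.0991, 0.2168]
tool_rot: [-1.571, 0.018, -0.111]
contact_force: [0.3, 0.6, 0.1]
finger_gap: -0.002
```

```bash
python3 -c "
from h import *
delta((.6834,-.0992,.165),(-1.5708,0,-.110))
shot('side','pics/s11.png');crop('pics/s11.png','pics/s11c.png',210,130,400,330,3)
shot('wrist','pics/w11.png')"
```

```text
t 17.45 pos [ 0.6822 -0.0991  0.2168] [-1.5711  0.0179 -0.1108] F [0.2643 0.5964 0.1327] d mm [ 2.1272 51.7964  0.0071] w deg [ 0.0172 -0.0469 -1.0282]
```

View pics/s11c.png

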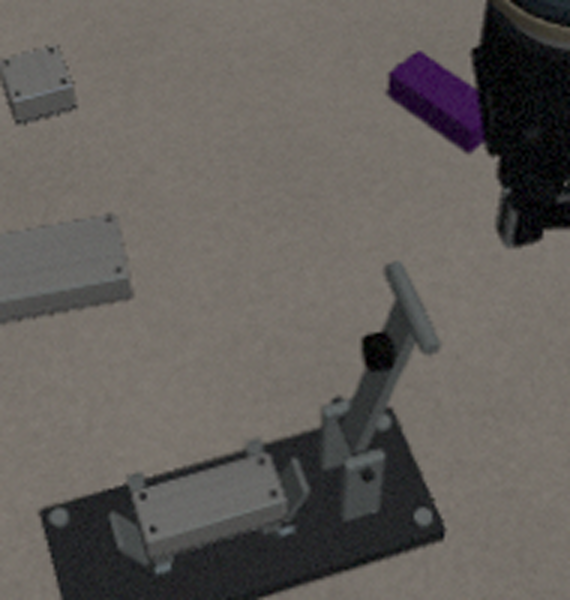

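View pics/w11.png

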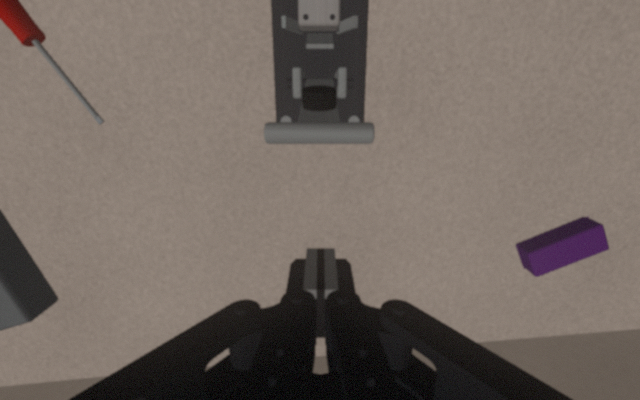

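>>> servo_tool(steps=[{"dx":0,"dy":0.02,"dz":0,"wx":0,"wy":0,"wz":-1},{"dx":0,"dy":0.02,"dz":0,"wx":0,"wy":0,"wz":0},{"dx":0,"dy":0.008,"dz":0,"wx":0,"wy":0,"wz":0},{"dx":0,"dy":0,"dz":0,"wx":0,"wy":0,"wz":0}])

```text
t: 18.05
position: [0.6808, -0.099, 0.1708]
tool_rot: [-1.571, -0.004, -0.111]
contact_force: [-0.9, 0.4, 0.3]
finger_gap: 0.0
```

```bash
cat >> h.py <<'E'
def nf():
    s=arm.read_state();p=s['position'];y=np.radians(-6.3);d=p-np.array([.4993,-.0788,0]);print('u %.1f v %.1f z %.1f tip %.1f'%tuple(1e3*np.array([d[0]*np.cos(y)+d[1]*np.sin(y),-d[0]*np.sin(y)+d[1]*np.cos(y),p[2],p[2]+.0366])),s['tool_rot'],'F',s['contact_force'],'t',s['t'])
E
python3 -c "
from h import *
nf()
W=cam('wrist',np.load('pics/w11.npy'));print(onz(W,[(265,133),(374,133)],.216))
shot('side','pics/s12.png');crop('pics/s12.png','pics/s12c.png',270,170,420,310,4)"
```

```text
u 182.6 v -0.2 z 170.8 tip 207.4 [-1.571  -0.0036 -0.111 ] F [-0.8566  0.3909  0.2683] t 18.05
[[ 0.621  -0.1215  0.216 ]
 [ 0.6276 -0.0622  0.216 ]]
```

View pics/s12c.png

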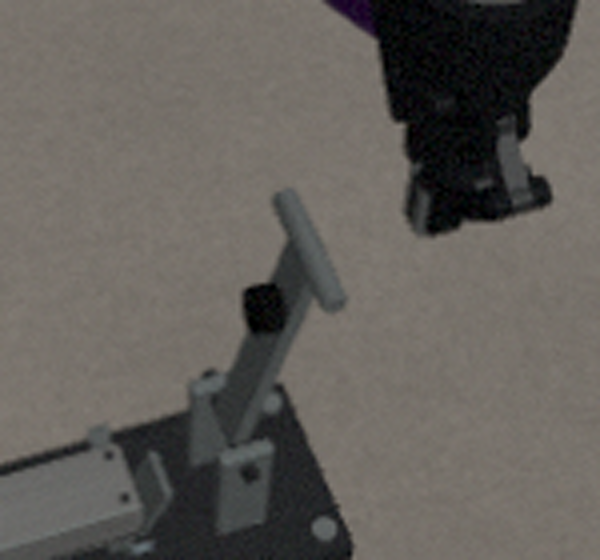

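>>> servo_tool(steps=[{"dx":-0.01,"dy":0.01,"dz":0,"wx":0,"wy":0,"wz":0.2},{"dx":-0.015,"dy":0,"dz":0,"wx":0,"wy":0,"wz":0},{"dx":-0.01,"dy":0,"dz":0,"wx":0,"wy":0,"wz":0},{"dx":-0.005,"dy":0,"dz":0,"wx":0,"wy":0,"wz":0}])

```text
t: 18.6
position: [0.6423, -0.0948, 0.1642]
tool_rot: [-1.571, -0.006, -0.111]
contact_force: [-0.6, -0.3, 0.2]
finger_gap: 0.0
```

>>> servo_tool(steps=[{"dx":-0.008,"dy":0,"dz":0,"wx":0,"wy":0,"wz":0},{"dx":-0.008,"dy":0,"dz":0,"wx":0,"wy":0,"wz":0},{"dx":-0.008,"dy":0,"dz":0,"wx":0,"wy":0,"wz":0}])

```text
t: 18.98
position: [0.6195, -0.0922, 0.1655]
tool_rot: [-1.571, -0.011, -0.111]
contact_force: [1.8, -0.5, 1.2]
finger_gap: 0.006
```

```bash
python3 -c "
from h import *
nf()
shot('side','pics/s13.png');crop('pics/s13.png','pics/s13c.png',270,170,420,310,4)"
```

```text
u 121.0 v -0.1 z 165.5 tip 202.1 [-1.5708 -0.0111 -0.1111] F [ 1.7668 -0.4861  1.2427] t 18.975
```

View pics/s13c.png

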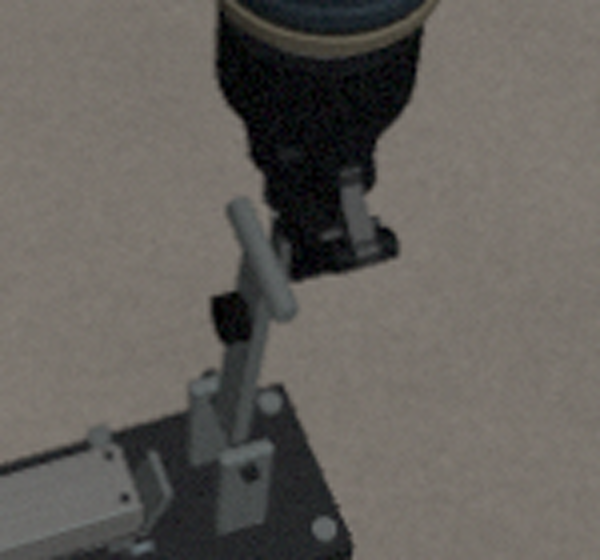

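>>> servo_tool(steps=[{"dx":-0.011,"dy":0.002,"dz":0,"wx":0,"wy":0,"wz":0.6},{"dx":-0.01,"dy":0.001,"dz":0,"wx":0,"wy":0,"wz":0},{"dx":-0.01,"dy":0.001,"dz":0,"wx":0,"wy":0,"wz":0},{"dx":-0.01,"dy":0.001,"dz":0,"wx":0,"wy":0,"wz":0}])

```text
t: 19.52
position: [0.5748, -0.0872, 0.1595]
tool_rot: [-1.571, 0.002, -0.111]
contact_force: [1.8, -0.7, -0.9]
finger_gap: -0.003
```

```bash
python3 -c "
from h import *
nf()"
```

```text
u 75.9 v -0.1 z 159.5 tip 196.1 [-1.5708  0.002  -0.111 ] F [ 1.8255 -0.693  -0.9381] t 19.525
```

>>> servo_tool(steps=[{"dx":-0.0085,"dy":0.0025,"dz":0,"wx":0,"wy":0,"wz":0},{"dx":-0.0085,"dy":0.0035,"dz":0,"wx":0,"wy":0,"wz":0},{"dx":-0.0085,"dy":0.004,"dz":0,"wx":0,"wy":0,"wz":0}])

```text
t: 19.9
position: [0.5473, -0.0842, 0.1491]
tool_rot: [-1.571, 0.002, -0.111]
contact_force: [1.0, -0.6, 0.7]
finger_gap: -0.003
```

```bash
python3 -c "
from h import *
nf()
shot('side','pics/s14.png');crop('pics/s14.png','pics/s14c.png',220,170,380,330,3.7)"
```

```text
u 48.3 v -0.1 z 149.1 tip 185.7 [-1.5708  0.0021 -0.1112] F [ 1.0449 -0.6054  0.7191] t 19.9
```

View pics/s14c.png

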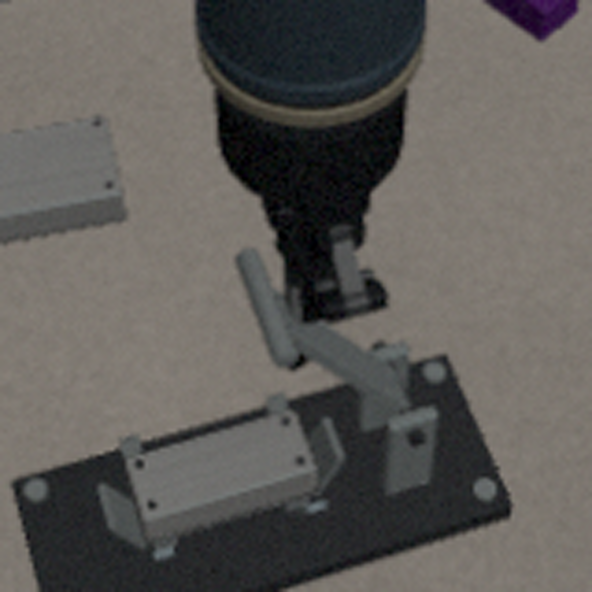

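>>> servo_tool(steps=[{"dx":-0.008,"dy":0.005,"dz":0,"wx":0,"wy":0,"wz":0},{"dx":-0.0075,"dy":0.006,"dz":0,"wx":0,"wy":0,"wz":0},{"dx":-0.007,"dy":0.0065,"dz":0,"wx":0,"wy":0,"wz":0},{"dx":-0.0065,"dy":0.0075,"dz":0,"wx":0,"wy":0,"wz":0},{"dx":-0.0065,"dy":0.008,"dz":0,"wx":0,"wy":0,"wz":0},{"dx":-0.006,"dy":0.0085,"dz":0,"wx":0,"wy":0,"wz":0}])

```text
t: 20.7
position: [0.5015, -0.0791, 0.1045]
tool_rot: [-1.571, 0.004, -0.111]
contact_force: [1.0, 0.1, 0.2]
finger_gap: -0.0
```

```bash
python3 -c "
from h import *
nf()"
```

```text
u 2.3 v -0.1 z 104.5 tip 141.1 [-1.5709  0.004  -0.1113] F [1.0298 0.0739 0.2413] t 20.7
```

>>> servo_tool(steps=[{"dx":-0.004,"dy":0.008,"dz":0,"wx":0,"wy":0,"wz":-0.2},{"dx":-0.003,"dy":0.008,"dz":0,"wx":0,"wy":0,"wz":0},{"dx":-0.002,"dy":0.008,"dz":0,"wx":0,"wy":0,"wz":0}])

```text
t: 21.08
position: [0.4911, -0.078, 0.0785]
tool_rot: [-1.571, 0.002, -0.111]
contact_force: [-0.5, -0.5, 1.1]
finger_gap: -0.0
```

```bash
python3 -c "
from h import *
nf()
shot('side','pics/s15.png');crop('pics/s15.png','pics/s15c.png',220,190,380,340,3.7)"
```

```text
u -8.2 v -0.1 z 78.5 tip 115.1 [-1.5709  0.0016 -0.1112] F [-0.5376 -0.4859  1.0505] t 21.075
```

View pics/s15c.png

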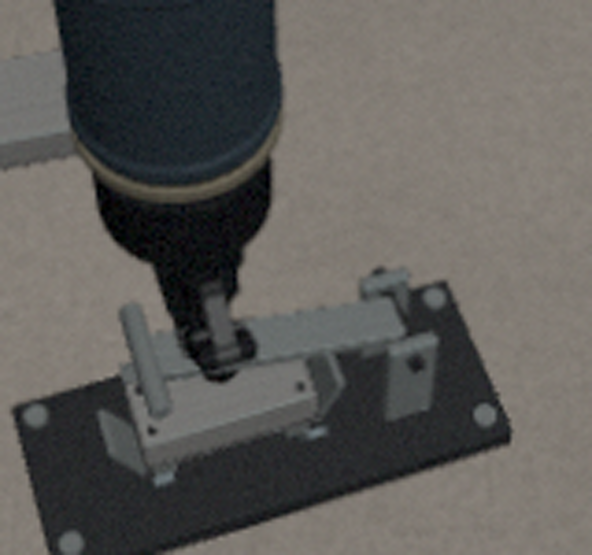

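Nearly shut; now press straight down, and feel for the stop.

>>> servo_tool(steps=[{"dx":-0.002,"dy":0.008,"dz":0,"wx":0,"wy":0,"wz":0},{"dx":-0.001,"dy":0.007,"dz":0,"wx":0,"wy":0,"wz":0},{"dx":0,"dy":0.006,"dz":0,"wx":0,"wy":0,"wz":0}])

```text
t: 21.5
position: [0.4875, -0.0775, 0.0553]
tool_rot: [-1.571, 0.003, -0.111]
contact_force: [0.1, -0.3, 0.7]
finger_gap: -0.001
```

>>> servo_tool(steps=[{"dx":0,"dy":0.003,"dz":0,"wx":0,"wy":0,"wz":0}])

```text
t: 21.62
position: [0.4873, -0.0775, 0.0518]
tool_rot: [-1.571, 0.003, -0.111]
contact_force: [-0.5, 0.2, 1.4]
finger_gap: -0.003
```

>>> servo_tool(steps=[{"dx":0,"dy":0.002,"dz":0,"wx":0,"wy":0,"wz":0}])

```text
t: 21.75
position: [0.4873, -0.0775, 0.0496]
tool_rot: [-1.571, 0.003, -0.111]
contact_force: [-0.1, 0.0, 0.6]
finger_gap: 0.0
```

>>> servo_tool(steps=[{"dx":0,"dy":0.001,"dz":0,"wx":0,"wy":0,"wz":0}])

```text
t: 21.88
position: [0.4874, -0.0775, 0.0492]
tool_rot: [-1.571, 0.003, -0.111]
contact_force: [-5.9, 1.0, 23.0]
finger_gap: -0.0
```

>>> servo_tool(steps=[{"dx":0,"dy":0.001,"dz":0,"wx":0,"wy":0,"wz":0}])

```text
t: 22.0
position: [0.4874, -0.0775, 0.0493]
tool_rot: [-1.571, 0.002, -0.111]
contact_force: [-5.9, 0.6, 20.2]
finger_gap: -0.002
```

>>> servo_tool(steps=[{"dx":0,"dy":0.001,"dz":0,"wx":0,"wy":0,"wz":0}])

```text
t: 22.12
position: [0.4874, -0.0775, 0.0493]
tool_rot: [-1.571, 0.002, -0.112]
contact_force: [-4.6, 1.1, 16.0]
finger_gap: 0.002
```

>>> servo_tool(steps=[{"dx":0,"dy":-0.005,"dz":0,"wx":0,"wy":0,"wz":0},{"dx":0,"dy":-0.03,"dz":0,"wx":0,"wy":0,"wz":0},{"dx":0,"dy":-0.04,"dz":0.02,"wx":0,"wy":0,"wz":0},{"dx":-0.02,"dy":-0.03,"dz":0.04,"wx":0,"wy":0,"wz":0},{"dx":-0.01,"dy":0,"dz":0.04,"wx":0,"wy":0,"wz":0},{"dx":0,"dy":0,"dz":0.04,"wx":0,"wy":0,"wz":0},{"dx":0,"dy":0,"dz":0.02,"wx":0,"wy":0,"wz":0},{"dx":0,"dy":0,"dz":0,"wx":0,"wy":0,"wz":0},{"dx":0,"dy":0,"dz":0,"wx":0,"wy":0,"wz":0}])

```text
t: 23.25
position: [0.4774, 0.0886, 0.1603]
tool_rot: [-1.569, -0.004, -0.114]
contact_force: [-0.4, -0.1, 0.3]
finger_gap: 0.002
```

```bash
python3 -c "
from h import *
nf()
shot('side','pics/s16.png');crop('pics/s16.png','pics/s16c.png',210,220,370,350,4.5)
shot('wrist','pics/w16.png')"
```

```text
u -40.2 v 164.0 z 160.3 tip 196.9 [-1.569  -0.0039 -0.1138] F [-0.3725 -0.1078  0.2795] t 23.25
```

View pics/s16c.png

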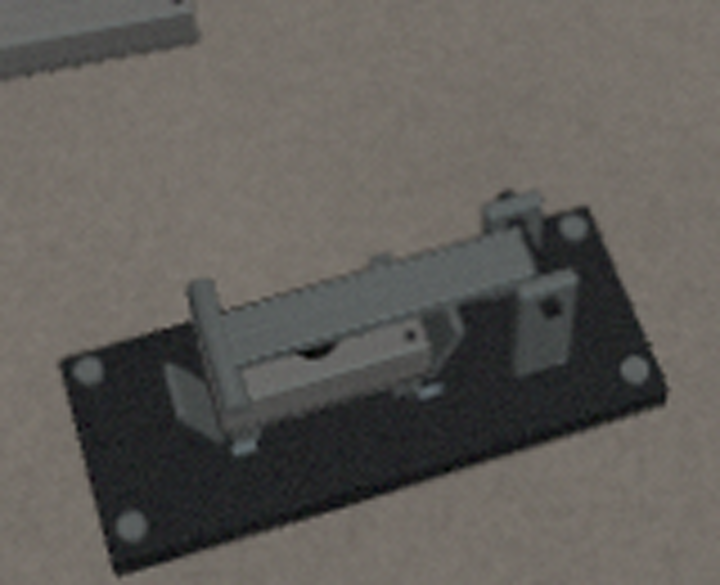

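View pics/w16.png

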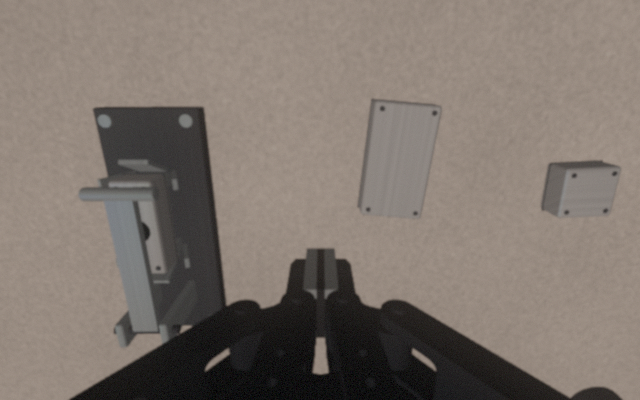

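```bash
python3 -c "
from h import *
W=cam('wrist',np.load('pics/w16.npy'));S=cam('side')
f=lambda p:np.array((210,220))+(np.array(p,float)+.5)/4.5-.5
print(tri([(W,(165,194)),(S,f((202,285)))]),tri([(W,(83,194)),(S,f((237,401)))]))
m=f(((202+237)/2,(285+401)/2));print(tri([(W,(124,194)),(S,m)]))
"
```

```text
(array([ 0.4657, -0.0412,  0.0745]), np.float64(0.0004485010915458727)) (array([ 0.4568, -0.1018,  0.0843]), np.float64(0.0007758344623474736))
(array([ 0.4612, -0.0721,  0.0794]), np.float64(0.00017950670156759927))
```

```bash
python3 -c "
from station import arm
print(arm.close_job())"
```

```text
the job is handed in; nothing more can be done
None
```

The narrow aluminium case is home in the nest under the fully shut clamp. I handed the job in with the gripper empty and well clear, at about 23.3 s on the robot's clock.

- **Seating the case:** I laid it lengthwise between the guides and pressed it down in the grip. The pad sank about 8 mm at around 4 N, then the force jumped to between 30 and 49 N at a hard stop, about where the rests should be. I let go and pressed the top again with shut fingers: about 22 N and no further sinking. The wrist picture put the case centred and aligned, with its top about 66 mm above the bench, as it should be when home.
- **Shutting the clamp:** Only after that did I swing it over from behind, then push it down from above. It stopped hard at about 20 N with the fingertips at 86 mm, the given shut height of the arm's top.
- **After letting go:** The last side and wrist pictures show the arm level over the case with its foot on it. I did not measure the case's height again after shutting the clamp.

**What disagreed:**
- The fingertips sat about 37 mm short of the stated TCP, so the first grasp closed just above the case without touching it. I measured the offset and allowed for it.
- The two-view check put the crossbar's middle at 79 mm, against 82 mm expected, and its two ends at 75 and 84 mm. I took this as camera and pixel-reading error and relied on the hard stop instead.

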